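Sweep-test the touch row of a prototype controller

TASK

Test the touch row of the white prototype controller: with the fingertips, run lightly along its curved row of five pads, one after the other, starting at the end where the round dial is, so that each pad gives a little under the touch. Finish while still holding the last pad lightly pressed, with the other four let go. Do not shove, turn or lift the controller or press hard on it, and leave the things around it alone.

Things in the scene. Friction and masses are not known exactly. Their poses are not given: they have to be found in the camera images.
- unit: White desk controller, loose, 0.85 kg, on rubber feet, turned any way round: slab 150 (own x) by 220 (own y) by 38 mm high; origin at the centre of its underside, z up. On its flat top: a curved row of five equal black domed pads, a round aluminium dial (30 mm wide on a dark 38 mm collar, 10 mm high, at own x -47, y +80 mm) in one corner, and a dark flat display beside the dial.
- pad1_top (a point): Top of the dome of touch pad 1 (the end of the row at the dial's end of the unit, i.e. the end pad nearest the dial); at own x +15, y +78 mm of the unit, 46 mm above the bench when not pressed; moves down with the pad. The dome is 30 mm wide and stands 8 mm above the unit's top; neighbouring pads are 42 mm apart, centre to centre.
- pad2_top (a point): Top of the dome of touch pad 2 (second from the dial's end); at own x +35, y +41 mm of the unit, 46 mm above the bench when not pressed; moves down with the pad. The dome is 30 mm wide and stands 8 mm above the unit's top; neighbouring pads are 42 mm apart, centre to centre.
- pad3_top (a point): Top of the dome of touch pad 3 (the middle one); at own x +42, y +0 mm of the unit, 46 mm above the bench when not pressed; moves down with the pad. The dome is 30 mm wide and stands 8 mm above the unit's top; neighbouring pads are 42 mm apart, centre to centre.
- pad4_top (a point): Top of the dome of touch pad 4 (fourth from the dial's end); at own x +35, y -41 mm of the unit, 46 mm above the bench when not pressed; moves down with the pad. The dome is 30 mm wide and stands 8 mm above the unit's top; neighbouring pads are 42 mm apart, centre to centre.
- pad5_top (a point): Top of the dome of touch pad 5 (the last, at the end of the row away from the dial); at own x +15, y -78 mm of the unit, 46 mm above the bench when not pressed; moves down with the pad. The dome is 30 mm wide and stands 8 mm above the unit's top; neighbouring pads are 42 mm apart, centre to centre.
- pad1 (a joint): How far pad 1 is pressed down, in m: 0 free, 0.006 fully down. Spring: about 1 N starts it, 1.6 N at 1.5 mm, 2.3 N at 3 mm, 3.6 N fully down; it springs back. It counts as touched from 1.5 mm and as let go under 0.8 mm.
- pad2 (a joint): How far pad 2 is pressed down, in m: 0 free, 0.006 fully down. Spring: about 1 N starts it, 1.6 N at 1.5 mm, 2.3 N at 3 mm, 3.6 N fully down; it springs back. It counts as touched from 1.5 mm and as let go under 0.8 mm.
- pad3 (a joint): How far pad 3 is pressed down, in m: 0 free, 0.006 fully down. Spring: about 1 N starts it, 1.6 N at 1.5 mm, 2.3 N at 3 mm, 3.6 N fully down; it springs back. It counts as touched from 1.5 mm and as let go under 0.8 mm.
- pad4 (a joint): How far pad 4 is pressed down, in m: 0 free, 0.006 fully down. Spring: about 1 N starts it, 1.6 N at 1.5 mm, 2.3 N at 3 mm, 3.6 N fully down; it springs back. It counts as touched from 1.5 mm and as let go under 0.8 mm.
- pad5 (a joint): How far pad 5 is pressed down, in m: 0 free, 0.006 fully down. Spring: about 1 N starts it, 1.6 N at 1.5 mm, 2.3 N at 3 mm, 3.6 N fully down; it springs back. It counts as touched from 1.5 mm and as let go under 0.8 mm.
- spool: Bystander: small grey plastic spool, 28 mm diameter, 28 mm high, standing near the long side of the unit that has the pads; origin at the centre of its underside.
- bin: Bystander: open yellow plastic parts bin, 110 x 150 x 70 mm high, to the robot's left; origin at the centre of its underside.
- driver: Bystander: screwdriver lying on the bench to the robot's right.
- jar: Bystander: closed jar, 64 mm diameter, 90 mm high, to the robot's left, nearer than the bin; origin at the centre of its underside.

How it is judged:
By the outcome, as a careful person would: the job done as asked, in the order asked, and still so for the second after the job is handed in, while the arm keeps its last pose, push and grip.
It also fails if it takes over 38 s, if anything falls off the work surface, if the arm or the gripper's body presses on something with over 40 N, if the wrist force passes 120 N, or if a joint passes its speed limit or range.

ROBOT

A 6-joint arm with a two-finger parallel gripper is mounted at the origin on the work surface. World frame = base frame: x ahead of the robot, y to its left, z up, the work surface at z = 0. Lengths are in m, angles in rad, forces in N, time in s.
With the tool pointing down it reaches from about 0.35 to 0.725 m from the base axis. Payload 4.3 kg.
Tool frame: the origin (TCP) lies at the centre of the arm's flange, where the gripper is bolted on; the fingertips stand 173 mm ahead of it and the grasp point (between the pads) lies 155 mm ahead of it (manip.pinch_z is the z of the grasp point in the tool frame, in m); z points along the fingers, x is the direction in which the jaws open and shut, and the axes are right-handed (so a half turn about z gives the same grasp; the last joint's range is limited). The gripper opens to 85 mm and grips with 20 to 120 N. Pads are 22 mm wide; open, the fingers measure 114 mm over their backs; the gripper's body (76 mm by 85 mm) begins 54 mm behind the grasp point. The pads swing forward as they close: fully open they stand 13 mm farther back than shut.
Start: joints at [1.044, 0.377, 0.081, 1.274, 0, 1.46], TCP at [0.233, 0.526, 0.405] pointing down, gripper open.
Joint ranges: [-2.72, 2.72], [-0.84, 1.66], [-1.02, 1.22], [-1.77, 2.12], [-1.37, 1.28], [-3.14, 3.14]. Speed limits (rad/s): [2.57, 2.57, 3.14, 3.14, 3.14, 3.14].

INTERFACE

Orientations are given as a rotation vector (axis times angle).
In Python, from bench import monitor, camera, get_calibration, manip gives the robot as it stands.
- The arm moves only by the tool arm_command, never from a script. Its argument "rows" is a list of rows, each an object of numbers: "hand": the opening, from -1 (shut) to 1 (fully open), so that 0 is half open; "x", "y", "z": the shift along the tool's x, y, z in m; "wx", "wy", "wz": the turn, a rotation vector about the tool's x, y, z in degrees. In form: [{"hand": .., "x": .., "y": .., "z": .., "wx": .., "wy": .., "wz": ..}, ...]. A call has 1 to 5 rows; each row shifts and turns the commanded pose from where the row before left it, along the tool's axes as they then stand; what a row does not reach is not made up. A row lasts 1/10 s, in which the tool goes at most 50 mm and 8.59 degrees, less where a joint would pass 70% of its speed; a pose out of reach is approached as far as the arm can. A call is refused whole if a number of a shift passes 0.05 or a number of a turn 8.59, either way. A call with a gripper value outside its range is refused whole. The fingers move at their own pace and stop on an object; "squeeze" is the grip in N (left out, the last holds). Time passes only in rows, so rows that do not move let the fingers close. It gives the time, the measured TCP pose, the force and the opening at its end, in the units of the state.
- monitor.state(): the state, without advancing time (a new reading comes with each control period).
- camera(name): name is "scene" or "top" or "wrist"; returns (picture, depth): 400x640x3 uint8, red, green, blue; 400x640 float32, m along the optical axis (not along the pixel's ray), 0 where there is no reading.
- get_calibration(name): a dict with "fovy" (degrees; the focal length in pixels is half the picture's height over the tangent of half this angle, whatever the lens; pixels are square), "cx", "cy" (the principal point, pixels), "camera_from_world" (4x4, takes a point from world to camera coordinates); the wrist camera has in their place "hand_eye" (4x4, takes a point from camera to tool coordinates, whose origin is the TCP and whose axes are the tool frame's). Camera axes: x right, y down, z forward; pixel columns grow to the right and rows downward; lengths in m; the calibration is good to about 2 mm. A picture is of the moment at which its call begins: read the wrist's pose just before it. get_calibration takes no time and is no camera call.
- manip.hand_in(): hands the job in, once; it reports no verdict.
The state is a dict: "t": time; "qpos": joint angles; "joint_velocities": joint speeds; "effort": joint torques, N m; "tcp_pos": TCP position; "eef_rot": TCP orientation; "ft_force": force on the tool from outside, world axes, zero at the start; "ft_torque": the same for the moment, N m; "width": finger opening in m.
Only numpy, scipy, OpenCV 4.12 (cv2) and the standard library are available. Lean on these libraries where they do the work, as an engineer would, in place of code of your own. Each camera call takes 0.05 s, during which the arm holds its last target.

## Working session

There is one attempt and no reset: what is moved stays moved. The work goes in short steps, Python scripts to look and compute and a tool call to move; the robot and the scene stay as the last step left them, time stands still between calls to the robot, and variables do not carry over. Pictures are saved under pics/ and viewed, and the job is handed in when it is done.

Besides the shell and the picture viewer there is one more tool, called after "Request:" by a JSON object that holds its "method" and its "body", one argument or row to a line. arm_command: Moves the arm, as the interface text tells. Its arguments: {"type":"object","properties":{"rows":{"type":"array"},"squeeze":{"type":"number"}},"required":["rows"]}

```bash
mkdir -p pics; ls
python3 - <<'E'
from bench import monitor, camera, get_calibration, manip
import cv2, numpy as np
print(monitor.state())
for n in ("top","scene"):
    p,d=camera(n); cv2.imwrite(f"pics/{n}1.png",cv2.cvtColor(p,cv2.COLOR_RGB2BGR)); np.save(f"pics/{n}1.npy",d)
    print(n,get_calibration(n))
print(get_calibration("wrist"), manip.pinch_z)
E
```

```text
pics
{'t': 0.0, 'qpos': array([ 1.04370486e+00,  3.78066987e-01,  7.96658952e-02,  1.27436883e+00,
       -6.59532536e-06,  1.46050099e+00]), 'joint_velocities': array([-0.0007575 , -0.00107751,  0.00084226,  0.00099633, -0.00071632,
        0.00140535]), 'effort': array([-9.87338972e-04, -4.63601768e+01,  2.69875878e+01,  2.07592308e-02,
        1.35069649e-04, -5.57689489e-06]), 'tcp_pos': array([0.23262844, 0.5255315 , 0.40377376]), 'eef_rot': array([ 2.63222772,  1.71328873, -0.00276313]), 'ft_force': array([-0.35325001, -0.20399112, -0.325878  ]), 'ft_torque': array([ 0.03713307,  0.00559948, -0.008147  ]), 'width': 0.0857257790833978}
top {'fovy': 57.99476725460538, 'cx': 320.0539995175512, 'cy': 194.49163116074473, 'camera_from_world': array([[ 1.91924330e-02, -9.99815681e-01,  5.04635598e-04,
        -2.61997221e-02],
       [-9.80631958e-01, -1.89225763e-02, -1.94943324e-01,
         5.55208255e-01],
       [ 1.94916942e-01,  3.24657490e-03, -9.80814379e-01,
         8.40062394e-01],
       [ 0.00000000e+00,  0.00000000e+00,  0.00000000e+00,
         1.00000000e+00]])}
scene {'fovy': 42.16872942428892, 'cx': 311.89863864798116, 'cy': 192.89228554474596, 'camera_from_world': array([[ 0.53278886,  0.84619341, -0.00963077, -0.29824901],
       [ 0.62965628, -0.40400276, -0.66356216, -0.30122355],
       [-0.56539278,  0.34747445, -0.74805916,  1.56125488],
       [ 0.        ,  0.        ,  0.        ,  1.        ]])}
{'fovy': 63.7662024475246, 'cx': 316.67347820507615, 'cy': 195.18444659111518, 'hand_eye': array([[ 9.99999740e-01, -3.93312753e-04, -6.04034092e-04,
        -6.95338796e-04],
       [ 5.45835026e-04,  9.60519086e-01,  2.78213566e-01,
        -7.18181386e-02],
       [ 4.70761331e-04, -2.78213823e-01,  9.60519051e-01,
         3.16620642e-02],
       [ 0.00000000e+00,  0.00000000e+00,  0.00000000e+00,
         1.00000000e+00]])} 0.1547
```

View pics/top1.png

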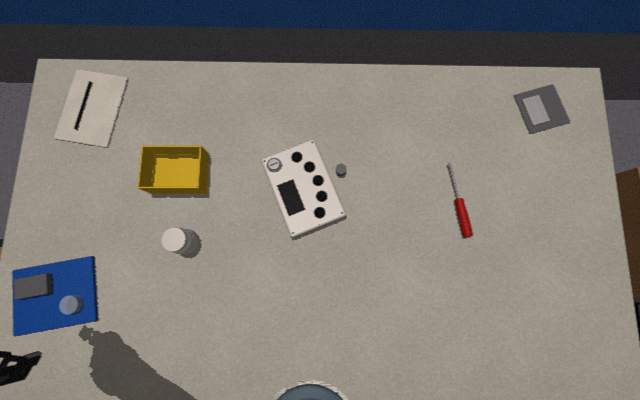

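View pics/scene1.png

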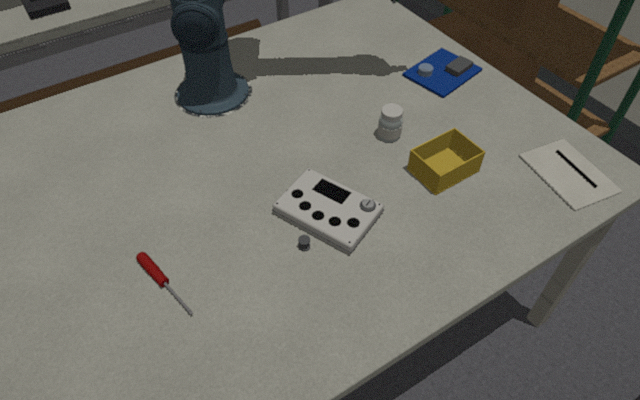

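The top view shows the unit at about (303,189) px, with the dial at (274,164). The pads run from (297,157), which is pad 1 at the far end, to (320,212), which is pad 5. The spool is at (341,170). The scene view agrees with this.

```bash
cat > h.py <<'E'
import numpy as np, cv2
from scipy.spatial.transform import Rotation as R
from bench import monitor, camera, get_calibration, manip
OWN=np.array([[15,78],[35,41],[42,0],[35,-41],[15,-78]])/1000.
def ray(px,name,T_wc=None):
    c=get_calibration(name); f=200/np.tan(np.radians(c["fovy"])/2)
    px=np.atleast_2d(px).astype(float)
    v=np.c_[(px[:,0]-c["cx"])/f,(px[:,1]-c["cy"])/f,np.ones(len(px))]
    if T_wc is None: T_wc=np.linalg.inv(c["camera_from_world"])
    return T_wc[:3,3], v@T_wc[:3,:3].T
def plane(px,name,z,T=None):
    o,v=ray(px,name,T); return o+v*((z-o[2])/v[:,2])[:,None]
def wristT(s):
    T=np.eye(4);T[:3,:3]=R.from_rotvec(s["eef_rot"]).as_matrix();T[:3,3]=s["tcp_pos"]
    return T@get_calibration("wrist")["hand_eye"]
def blobs(img,roi,thr,amin,amax):
    x0,y0,x1,y1=roi; g=img[y0:y1,x0:x1].max(2)
    m=(g<thr).astype(np.uint8)
    n,l,st,ce=cv2.connectedComponentsWithStats(m)
    return [(round(ce[i][0]+x0,1),round(ce[i][1]+y0,1),int(st[i][4])) for i in range(1,n) if amin<st[i][4]<amax]
def fit(P):
    # rigid fit own->world of 5 pads
    a=OWN-OWN.mean(0); b=P[:,:2]-P[:,:2].mean(0)
    th=np.arctan2((a[:,0]*b[:,1]-a[:,1]*b[:,0]).sum(),(a*b).sum())
    M=np.array([[np.cos(th),-np.sin(th)],[np.sin(th),np.cos(th)]])
    t=P[:,:2].mean(0)-M@OWN.mean(0)
    Q=OWN@M.T+t
    return th,t,Q,np.linalg.norm(Q-P[:,:2],axis=1)
E
python3 - <<'E'
from h import *
im=cv2.imread("pics/top1.png")
b=blobs(im,(255,135,350,245),60,30,200); print(b)
im2=cv2.imread("pics/scene1.png")
b2=blobs(im2,(265,165,390,255),60,20,200); print(b2)
P=plane([x[:2] for x in sorted(b,key=lambda q:q[1])],"top",.042)
print(P)
if len(P)==5: print(fit(P))
print(plane([[341,170]],"top",.028))
E
```

```text
[(np.float64(296.3), np.float64(156.7), 75), (np.float64(309.1), np.float64(166.5), 77), (np.float64(317.6), np.float64(180.0), 77), (np.float64(321.3), np.float64(195.7), 79), (np.float64(319.3), np.float64(212.3), 82)]
[(np.float64(296.8), np.float64(193.4), 67), (np.float64(304.7), np.float64(205.5), 71), (np.float64(317.6), np.float64(215.1), 76), (np.float64(334.4), np.float64(221.0), 79), (np.float64(352.9), np.float64(222.2), 80), (np.float64(302.7), np.float64(246.4), 49)]
[[ 0.65589733  0.04743251  0.042     ]
 [ 0.63047442  0.01390686  0.042     ]
 [ 0.59545738 -0.00852988  0.042     ]
 [ 0.55508742 -0.01866035  0.042     ]
 [ 0.51287111 -0.01445991  0.042     ]]
(np.float64(-1.1621547669444494), array([0.57867242, 0.02999943]), array([[ 0.65621046,  0.04722883],
       [ 0.63020425,  0.01417317],
       [ 0.59536167, -0.00854235],
       [ 0.55495601, -0.01841061],
       [ 0.51305527, -0.01475981]]), array([3.73541896e-04, 3.79356787e-04, 9.65164069e-05, 2.82205455e-04,
       3.51934622e-04]))
[[ 0.62660832 -0.06841737  0.028     ]]
```

Run:
```python
from h import *
P=plane([[352.9,222.2],[334.4,221],[317.6,215.1],[304.7,205.5],[296.8,193.4]],"scene",.042)
print(fit(P))
s=monitor.state(); M=R.from_rotvec(s["eef_rot"]).as_matrix(); print(M)
tip=s["tcp_pos"]+M@[0,0,.173]; print(tip)
tgt=np.array([.565,.0,0.25]);print("tool shift to above unit w tip z .25:",M.T@(tgt-tip))
```

```text
(np.float64(-1.1623229787049514), array([0.58140119, 0.03046873]), array([[ 0.65894212,  0.04768508],
       [ 0.63293035,  0.01463379],
       [ 0.59808395, -0.00807586],
       [ 0.55767663, -0.01793732],
       [ 0.51577651, -0.01427948]]), array([0.0002915 , 0.00034296, 0.00020613, 0.00010778, 0.0003097 ]))
[[ 4.04833682e-01  9.14389879e-01 -9.15674383e-04]
 [ 9.14388580e-01 -4.04834664e-01 -1.55566936e-03]
 [-1.79318505e-03 -2.07494844e-04 -9.99998371e-01]]
[0.23249125 0.52529989 0.23084645]
tool shift to above unit w tip z .25: [-0.34575182  0.51669826 -0.0186408 ]
```

Request:
{"method": "arm_command", "body": {
  "rows": [
    {"hand":-1,"x":-0.027,"y":0.04},
    {"hand":-1,"x":-0.027,"y":0.04},
    {"hand":-1,"x":-0.027,"y":0.04},
    {"hand":-1,"x":-0.027,"y":0.04},
    {"hand":-1,"x":-0.027,"y":0.04}
  ],
  "squeeze": 20
}}

```text
schema error: expected keys hand, x, y, z, wx, wy, wz
```

Request:
{"method": "arm_command", "body": {
  "rows": [
    {"hand":-1,"x":-0.027,"y":0.04},
    {"hand":-1,"x":-0.027,"y":0.04},
    {"hand":-1,"x":-0.027,"y":0.04},
    {"hand":-1,"x":-0.027,"y":0.04},
    {"hand":-1,"x":-0.027,"y":0.04}
  ]
}}

```text
schema error: expected keys hand, x, y, z, wx, wy, wz
```

Request:
{"method": "arm_command", "body": {
  "rows": [
    {"hand":-1,"x":-0.027,"y":0.04},
    {"hand":-1,"x":-0.027,"y":0.04},
    {"hand":-1},
    {"hand":-1},
    {"hand":-1}
  ]
}}

```text
schema error: expected keys hand, x, y, z, wx, wy, wz
```

Request:
{"method": "arm_command", "body": {
  "rows": [
    {"hand":-1,"x":-0.027,"y":0.04,"z":0,"wx":0,"wy":0,"wz":0},
    {"hand":-1,"x":-0.027,"y":0.04,"z":0,"wx":0,"wy":0,"wz":0},
    {"hand":-1,"x":-0.027,"y":0.04,"z":0,"wx":0,"wy":0,"wz":0},
    {"hand":-1,"x":-0.027,"y":0.04,"z":0,"wx":0,"wy":0,"wz":0},
    {"hand":-1,"x":-0.027,"y":0.04,"z":0,"wx":0,"wy":0,"wz":0}
  ],
  "squeeze": 20
}}

```text
t: 0.6
tcp_pos: [0.3614, 0.3196, 0.4044]
eef_rot: [2.633, 1.714, -0.001]
ft_force: [0.7, 0.1, -0.1]
width: 0.0127
```

Request:
{"method": "arm_command", "body": {
  "rows": [
    {"hand":-1,"x":-0.027,"y":0.04,"z":0,"wx":0,"wy":0,"wz":0},
    {"hand":-1,"x":-0.027,"y":0.04,"z":0,"wx":0,"wy":0,"wz":0},
    {"hand":-1,"x":-0.027,"y":0.04,"z":0,"wx":0,"wy":0,"wz":0},
    {"hand":-1,"x":-0.027,"y":0.04,"z":0,"wx":0,"wy":0,"wz":0},
    {"hand":-1,"x":-0.027,"y":0.04,"z":0,"wx":0,"wy":0,"wz":0}
  ]
}}

```text
t: 1.1
tcp_pos: [0.4897, 0.1151, 0.4044]
eef_rot: [-2.633, -1.713, 0.001]
ft_force: [0.9, 0.4, 1.5]
width: 0.0
```

Request:
{"method": "arm_command", "body": {
  "rows": [
    {"hand":-1,"x":-0.027,"y":0.04,"z":0,"wx":0,"wy":0,"wz":0},
    {"hand":-1,"x":-0.027,"y":0.04,"z":0,"wx":0,"wy":0,"wz":0},
    {"hand":-1,"x":0,"y":0,"z":0,"wx":0,"wy":0,"wz":0},
    {"hand":-1,"x":0,"y":0,"z":0,"wx":0,"wy":0,"wz":0}
  ]
}}

```text
t: 1.5
tcp_pos: [0.5407, 0.0342, 0.4039]
eef_rot: [-2.634, -1.71, 0.002]
ft_force: [0.3, 0.3, 0.2]
width: 0.0001
```

Run:
```python
from h import *
s=monitor.state(); print(s)
T=wristT(s)
p,d=camera("wrist"); im=cv2.cvtColor(p,cv2.COLOR_RGB2BGR); cv2.imwrite("pics/w1.png",im); np.save("pics/w1T.npy",T); np.save("pics/w1d.npy",d)
```

```text
{'t': 1.5, 'qpos': array([-5.40557268e-02,  3.10092566e-01, -1.73456956e-02,  1.24497981e+00,
        4.76902149e-04,  3.65165106e-01]), 'joint_velocities': array([ 4.28460917e-02, -2.17290804e-02, -2.03689002e-02,  6.87104557e-03,
        4.55207516e-03,  2.23404322e-05]), 'effort': array([-1.43580537e+00, -4.23228514e+01,  2.73568368e+01, -2.30758041e-01,
       -1.00092581e-01, -1.66145456e-02]), 'tcp_pos': array([0.54069551, 0.03420198, 0.40393876]), 'eef_rot': array([-2.63392919e+00, -1.70985296e+00,  1.61669745e-03]), 'ft_force': array([0.27525102, 0.33828263, 0.18610036]), 'ft_torque': array([0.02706218, 0.02169285, 0.02693076]), 'width': 0.00011617384477658666}
```

View pics/w1.png

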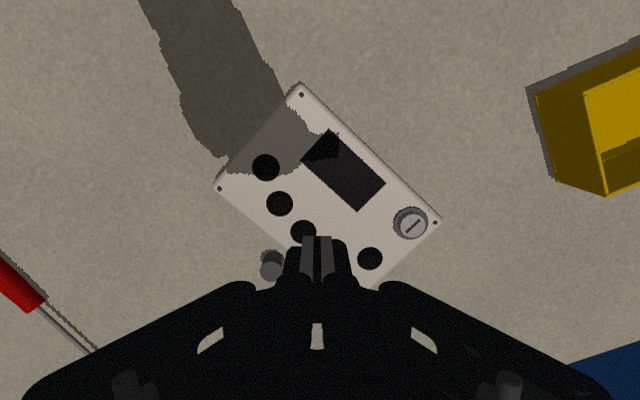

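The wrist view shows pad 5 at (265,167), pad 4 at (279,203), pad 3 partly hidden at (303,231) and pad 1 at (370,258). The dial is at (410,222) and the fingers hide pad 2. I'll cross-check positions using pads 1, 4 and 5 and the dial.

Run:
```python
from h import *
import h
im=cv2.imread("pics/w1.png"); T=np.load("pics/w1T.npy")
for x0,y0 in ((265,167),(279,203),(303,231),(370,258)):
    print(blobs(im,(x0-19,y0-19,x0+19,y0+19),45,50,2000))
g=cv2.cvtColor(im,cv2.COLOR_BGR2GRAY)
c=cv2.HoughCircles(g[180:270,370:450],cv2.HOUGH_GRADIENT,1,50,param1=100,param2=15,minRadius=10,maxRadius=22);print(c)
px=[]
for x0,y0 in ((370,258),(279,203),(265,167)):
    b=max(blobs(im,(x0-19,y0-19,x0+19,y0+19),45,50,2000),key=lambda q:q[2]); px.append(b[:2])
P=plane(px,"wrist",.042,T); print(P)
h.OWN=OWN[[0,3,4]]
th,t,Q,e=h.fit(P); print(th,t,e)
M=np.array([[np.cos(th),-np.sin(th)],[np.sin(th),np.cos(th)]])
print(OWN@M.T+t)
d=np.load("pics/w1d.npy")
for x,y in px+[(300,160),(400,190),(150,300)]:
    x,y=int(x),int(y); o,v=h.ray([[x,y]],"wrist",T); print((o+v*np.median(d[y-2:y+3,x-2:x+3]))[0])
```

```text
[(np.float64(265.5), np.float64(167.0), 576)]
[(np.float64(279.3), np.float64(203.1), 502)]
[(np.float64(305.4), np.float64(232.9), 507)]
[(np.float64(369.5), np.float64(257.9), 427)]
[[[41.5 41.5 15.8]]]
[[ 0.65341229  0.04839544  0.042     ]
 [ 0.55322647 -0.01650195  0.042     ]
 [ 0.51184073 -0.01240668  0.042     ]]
-1.1645729763124002 [0.57681954 0.03179932] [0.00108273 0.00024575 0.0008442 ]
[[ 0.65439902  0.04884116]
 [ 0.62831294  0.01584848]
 [ 0.59341554 -0.00678271]
 [ 0.55298613 -0.01655323]
 [ 0.51109434 -0.01280112]]
[0.65100654 0.04838217 0.04410296]
[ 0.55237628 -0.01612023  0.04460581]
[ 0.51127231 -0.01215224  0.0451897 ]
[0.52043541 0.02302149 0.03749156]
[0.59426816 0.10790025 0.03677133]
[ 6.14878189e-01 -2.43066760e-01 -3.91470581e-04]
```

```bash
cat > go.py <<'E'
from h import *
import sys
PADS=np.array([[.656,.048],[.630,.0148],[.5953,-.008],[.555,-.0175],[.513,-.014]])
def go(i,z):
    s=monitor.state(); M=R.from_rotvec(s["eef_rot"]).as_matrix()
    tip=s["tcp_pos"]+M@[0,0,.173]
    print("t",s["t"],"tip",tip.round(4),"f",s["ft_force"].round(2),"v",abs(s["joint_velocities"]).max().round(4),"tilt z",M[:,2].round(4))
    print("shift tool mm",(M.T@(np.r_[PADS[i-1],z]-tip)*1000).round(1))
go(int(sys.argv[1]),float(sys.argv[2]))
E
python3 go.py 1 .07
```

```text
t 1.55 tip [0.5399 0.0353 0.2311] f [0.89 0.91 0.37] v 0.0288 tilt z [-1.6e-03  6.0e-04 -1.0e+00]
shift tool mm [ 58.7 101.2 161. ]
```

Request:
{"method": "arm_command", "body": {
  "rows": [
    {"hand":-1,"x":0.0147,"y":0.0253,"z":0.025,"wx":0,"wy":0,"wz":0},
    {"hand":-1,"x":0.0147,"y":0.0253,"z":0.025,"wx":0,"wy":0,"wz":0},
    {"hand":-1,"x":0.0147,"y":0.0253,"z":0.025,"wx":0,"wy":0,"wz":0},
    {"hand":-1,"x":0.0147,"y":0.0253,"z":0.025,"wx":0,"wy":0,"wz":0},
    {"hand":-1,"x":0,"y":0,"z":0.025,"wx":0,"wy":0,"wz":0}
  ]
}}

```text
t: 2.05
tcp_pos: [0.6589, 0.0503, 0.2782]
eef_rot: [2.63, 1.717, 0.003]
ft_force: [-0.5, 0.0, 0.2]
width: -0.0002
```

Request:
{"method": "arm_command", "body": {
  "rows": [
    {"hand":-1,"x":0,"y":0,"z":0.025,"wx":0,"wy":0,"wz":0},
    {"hand":-1,"x":0,"y":0,"z":0,"wx":0,"wy":0,"wz":0},
    {"hand":-1,"x":0,"y":0,"z":0,"wx":0,"wy":0,"wz":0},
    {"hand":-1,"x":0,"y":0,"z":0,"wx":0,"wy":0,"wz":0},
    {"hand":-1,"x":0,"y":0,"z":0,"wx":0,"wy":0,"wz":0}
  ]
}}

```text
t: 2.55
tcp_pos: [0.6574, 0.0484, 0.2569]
eef_rot: [2.631, 1.713, 0.005]
ft_force: [-0.6, 0.3, -0.3]
width: 0.0002
```

```bash
python3 - <<'E'
from h import *
for n in ("scene","top","wrist"):
    p,d=camera(n); im=cv2.cvtColor(p,cv2.COLOR_RGB2BGR); cv2.imwrite(f"pics/{n}2.png",im)
    print(monitor.state()["ft_force"])
a=cv2.imread("pics/scene2.png")[120:270,230:430]; b=cv2.imread("pics/top2.png")[110:260,230:430]
cv2.imwrite("pics/c2.png",np.hstack([cv2.resize(a,None,fx=2,fy=2,interpolation=2),cv2.resize(b,None,fx=2,fy=2,interpolation=2)]))
E
python3 go.py 1 .05
```

```text
[ 0.65714461 -0.31845274 -0.45021635]
[ 0.60619227 -0.48006149  0.21080625]
[-0.52423516 -0.64282075  0.41547349]
t 2.7 tip [0.6576 0.048  0.083 ] f [-0.52 -0.64  0.42] v 0.0072 tilt z [ 0.0021  0.     -1.    ]
shift tool mm [-0.7 -1.5 33. ]
```

View pics/c2.png

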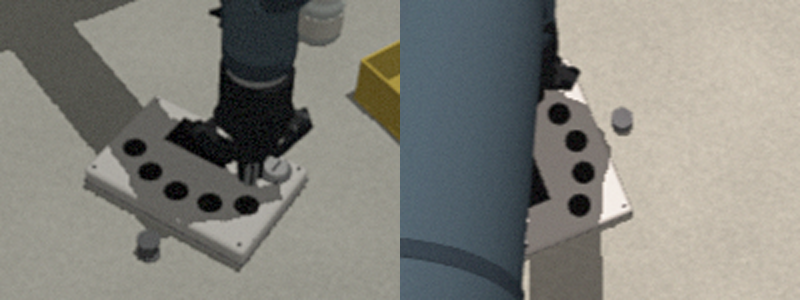

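View pics/wrist2.png

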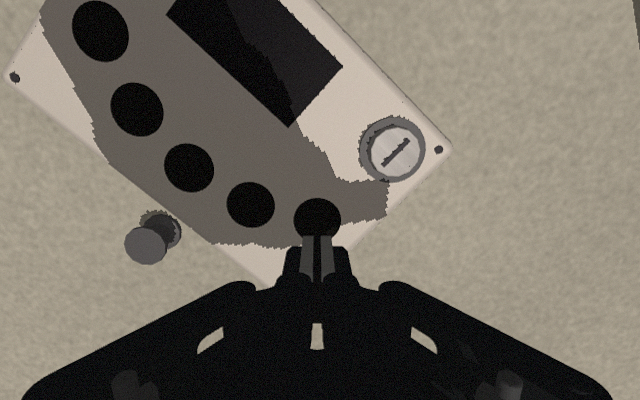

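The wrist view now shows pad 1 just ahead of the fingertips at (317,219) and pads 2 to 5 clear. The spool is well off to the left at (145,245). I'll refit from pads 2 to 5.

Run:
```python
from h import *
import h
im=cv2.imread("pics/wrist2.png"); T=wristT(monitor.state())
px=[]
for x0,y0 in ((251,205),(189,168),(137,109),(100,31)):
    b=max(blobs(im,(x0-32,max(0,y0-32),x0+32,y0+32),45,50,9000),key=lambda q:q[2]); px.append(b[:2]); print(b)
P=plane(px,"wrist",.042,T); h.OWN=OWN[1:]
th,t,Q,e=h.fit(P); print(th,t,e)
M=np.array([[np.cos(th),-np.sin(th)],[np.sin(th),np.cos(th)]])
print(OWN@M.T+t)
```

```text
(np.float64(250.3), np.float64(204.3), 1705)
(np.float64(188.6), np.float64(167.4), 1882)
(np.float64(136.6), np.float64(109.0), 2190)
(np.float64(99.9), np.float64(30.8), 2663)
-1.1675258959966426 [0.57882743 0.03298448] [0.00121834 0.00048791 0.00022653 0.0014763 ]
[[ 0.65645689  0.04979717]
 [ 0.63027351  0.01688167]
 [ 0.59530943 -0.00564638]
 [ 0.55485134 -0.01529747]
 [ 0.51297082 -0.01142168]]
```

Request:
{"method": "arm_command", "body": {
  "rows": [
    {"hand":-1,"x":0,"y":-0.001,"z":0.01,"wx":0,"wy":0,"wz":0},
    {"hand":-1,"x":0,"y":-0.0008,"z":0.01,"wx":0,"wy":0,"wz":0},
    {"hand":-1,"x":0,"y":0,"z":0.008,"wx":0,"wy":0,"wz":0},
    {"hand":-1,"x":0,"y":0,"z":0.002,"wx":0,"wy":0,"wz":0},
    {"hand":-1,"x":0,"y":0,"z":0,"wx":0,"wy":0,"wz":0}
  ]
}}

```text
t: 3.2
tcp_pos: [0.6548, 0.0487, 0.2236]
eef_rot: [-2.632, -1.713, 0.002]
ft_force: [-0.3, -0.1, -0.2]
width: -0.0001
```

Request:
{"method": "arm_command", "body": {
  "rows": [
    {"hand":-1,"x":0,"y":0,"z":0,"wx":0,"wy":0,"wz":0},
    {"hand":-1,"x":0,"y":0,"z":0,"wx":0,"wy":0,"wz":0}
  ]
}}

```text
t: 3.4
tcp_pos: [0.6555, 0.0488, 0.2252]
eef_rot: [2.633, 1.714, 0.001]
ft_force: [-1.0, -0.3, -0.4]
width: -0.0002
```

```bash
sed -i 's/PADS=.*/PADS=np.array([[.656,.0488],[.630,.0155],[.5953,-.007],[.555,-.0165],[.513,-.0132]])/' go.py; python3 go.py 1 .046;  python3 - <<'E'
from h import *
p,d=camera("scene"); im=cv2.cvtColor(p,cv2.COLOR_RGB2BGR)[130:260,260:400]; cv2.imwrite("pics/s3.png",cv2.resize(im,None,fx=4,fy=4,interpolation=2))
E
```

```text
t 3.4 tip [0.6557 0.0488 0.0522] f [-0.98 -0.3  -0.4 ] v 0.0016 tilt z [ 9.e-04  1.e-04 -1.e+00]
shift tool mm [0.2 0.3 6.2]
```

View pics/s3.png

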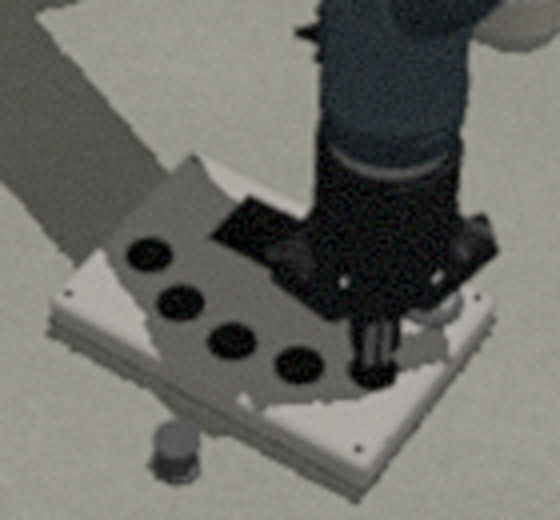

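The fingers stand right over pad 1, at about (372,365) in this crop. Next I'll descend in small steps while watching the force.

Request:
{"method": "arm_command", "body": {
  "rows": [
    {"hand":-1,"x":0,"y":0,"z":0.002,"wx":0,"wy":0,"wz":0},
    {"hand":-1,"x":0,"y":0,"z":0.002,"wx":0,"wy":0,"wz":0},
    {"hand":-1,"x":0,"y":0,"z":0.001,"wx":0,"wy":0,"wz":0},
    {"hand":-1,"x":0,"y":0,"z":0.001,"wx":0,"wy":0,"wz":0},
    {"hand":-1,"x":0,"y":0,"z":0,"wx":0,"wy":0,"wz":0}
  ]
}}

```text
t: 3.95
tcp_pos: [0.6552, 0.0488, 0.2186]
eef_rot: [-2.633, -1.714, 0.0]
ft_force: [-0.7, -0.8, 1.3]
width: -0.0002
```

Request:
{"method": "arm_command", "body": {
  "rows": [
    {"hand":-1,"x":0,"y":0,"z":0.001,"wx":0,"wy":0,"wz":0},
    {"hand":-1,"x":0,"y":0,"z":0,"wx":0,"wy":0,"wz":0}
  ]
}}

```text
t: 4.15
tcp_pos: [0.6552, 0.0488, 0.2177]
eef_rot: [-2.633, -1.714, -0.0]
ft_force: [-0.7, 0.4, 2.0]
width: 0.0002
```

Request:
{"method": "arm_command", "body": {
  "rows": [
    {"hand":-1,"x":0,"y":0,"z":0.001,"wx":0,"wy":0,"wz":0},
    {"hand":-1,"x":0,"y":0,"z":0,"wx":0,"wy":0,"wz":0},
    {"hand":-1,"x":0,"y":0,"z":0,"wx":0,"wy":0,"wz":0}
  ]
}}

```text
t: 4.45
tcp_pos: [0.6552, 0.0488, 0.2168]
eef_rot: [-2.633, -1.714, -0.0]
ft_force: [-0.6, -0.5, 1.5]
width: 0.0001
```

Request:
{"method": "arm_command", "body": {
  "rows": [
    {"hand":-1,"x":0,"y":0,"z":0,"wx":0,"wy":0,"wz":0}
  ]
}}

```text
t: 4.55
tcp_pos: [0.6552, 0.0488, 0.2168]
eef_rot: [-2.633, -1.714, -0.0]
ft_force: [-0.5, -0.3, 1.9]
width: 0.0001
```

Request:
{"method": "arm_command", "body": {
  "rows": [
    {"hand":-1,"x":0,"y":0,"z":0.001,"wx":0,"wy":0,"wz":0},
    {"hand":-1,"x":0,"y":0,"z":0,"wx":0,"wy":0,"wz":0}
  ]
}}

```text
t: 4.75
tcp_pos: [0.6552, 0.0488, 0.2156]
eef_rot: [-2.633, -1.714, -0.0]
ft_force: [-1.0, -0.4, 2.9]
width: -0.0002
```

Request:
{"method": "arm_command", "body": {
  "rows": [
    {"hand":-1,"x":0,"y":0,"z":0,"wx":0,"wy":0,"wz":0}
  ]
}}

```text
t: 4.85
tcp_pos: [0.6552, 0.0487, 0.2157]
eef_rot: [-2.633, -1.714, -0.0]
ft_force: [-1.1, 0.2, 2.1]
width: -0.0
```

Request:
{"method": "arm_command", "body": {
  "rows": [
    {"hand":-1,"x":0,"y":0,"z":0,"wx":0,"wy":0,"wz":0}
  ]
}}

```text
t: 4.95
tcp_pos: [0.6552, 0.0488, 0.2158]
eef_rot: [-2.633, -1.714, -0.0]
ft_force: [-1.1, 0.8, 2.7]
width: 0.0
```

```bash
python3 - <<'E'
from h import *
L=[]
for n in ("scene","wrist","scene","wrist"):
    p,d=camera(n); im=cv2.cvtColor(p,cv2.COLOR_RGB2BGR); cv2.imwrite(f"pics/{n}4.png",im); s=monitor.state(); L.append(s["ft_force"])
print(np.mean(L,0),np.std(L,0),s["tcp_pos"])
E
python3 go.py 2 .056
```

```text
[-1.43143045  0.02003201  2.13432222] [0.19874194 0.39809014 0.52364403] [0.65522666 0.04876122 0.21574507]
t 5.15 tip [0.6552 0.0488 0.0427] f [-1.3  -0.53  2.31] v 0.0012 tilt z [ 1.e-04  1.e-04 -1.e+00]
shift tool mm [-40.6  -9.6 -13.3]
```

View pics/wrist4.png

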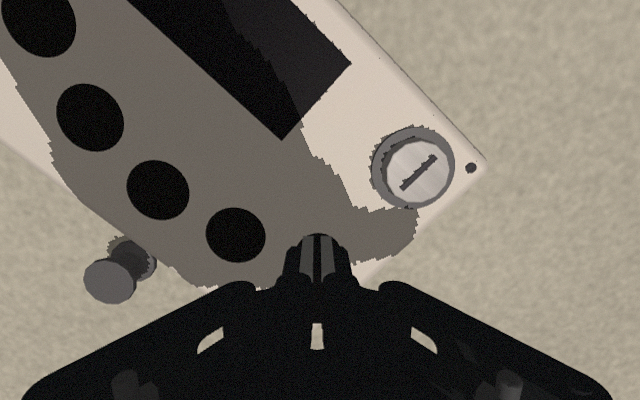

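Pad 1 is pressed about 3 mm at about 2.3 N, centred under the tips at (317,240), and the unit looks undisturbed. Lifting and moving to pad 2.

Request:
{"method": "arm_command", "body": {
  "rows": [
    {"hand":-1,"x":0,"y":0,"z":-0.006,"wx":0,"wy":0,"wz":0},
    {"hand":-1,"x":0,"y":0,"z":-0.0075,"wx":0,"wy":0,"wz":0},
    {"hand":-1,"x":-0.0137,"y":-0.0032,"z":0,"wx":0,"wy":0,"wz":0},
    {"hand":-1,"x":-0.0137,"y":-0.0032,"z":0,"wx":0,"wy":0,"wz":0},
    {"hand":-1,"x":-0.0132,"y":-0.0032,"z":0,"wx":0,"wy":0,"wz":0}
  ]
}}

```text
t: 5.65
tcp_pos: [0.6299, 0.0151, 0.2298]
eef_rot: [2.632, 1.714, 0.001]
ft_force: [-0.3, -1.2, 0.5]
width: -0.0001
```

Request:
{"method": "arm_command", "body": {
  "rows": [
    {"hand":-1,"x":0,"y":0,"z":0,"wx":0,"wy":0,"wz":0},
    {"hand":-1,"x":0,"y":0,"z":0,"wx":0,"wy":0,"wz":0},
    {"hand":-1,"x":0,"y":0,"z":0,"wx":0,"wy":0,"wz":0}
  ]
}}

```text
t: 5.95
tcp_pos: [0.6304, 0.0158, 0.2294]
eef_rot: [2.633, 1.714, 0.001]
ft_force: [-0.1, -0.2, -0.1]
width: -0.0002
```

```bash
python3 go.py 2 .0428
python3 - <<'E'
from h import *
p,d=camera("wrist"); im=cv2.cvtColor(p,cv2.COLOR_RGB2BGR); cv2.imwrite(f"pics/wrist5.png",im)
p,d=camera("scene"); im=cv2.cvtColor(p,cv2.COLOR_RGB2BGR); cv2.imwrite(f"pics/scene5.png",im)
print(blobs(cv2.imread("pics/scene1.png"),(265,165,390,255),60,20,200))
print(blobs(im,(265,165,390,255),60,20,200))
E
```

```text
t 5.95 tip [0.6305 0.0159 0.0564] f [-0.1  -0.22 -0.06] v 0.0044 tilt z [ 7.e-04  3.e-04 -1.e+00]
shift tool mm [-0.5 -0.3 13.6]
[(np.float64(296.8), np.float64(193.4), 67), (np.float64(304.7), np.float64(205.5), 71), (np.float64(317.6), np.float64(215.1), 76), (np.float64(334.4), np.float64(221.0), 79), (np.float64(352.9), np.float64(222.2), 80), (np.float64(302.7), np.float64(246.4), 49)]
[(np.float64(296.8), np.float64(193.4), 81), (np.float64(304.6), np.float64(205.3), 87), (np.float64(317.5), np.float64(215.0), 93), (np.float64(352.9), np.float64(222.1), 82), (np.float64(302.9), np.float64(246.4), 42)]
```

View pics/wrist5.png

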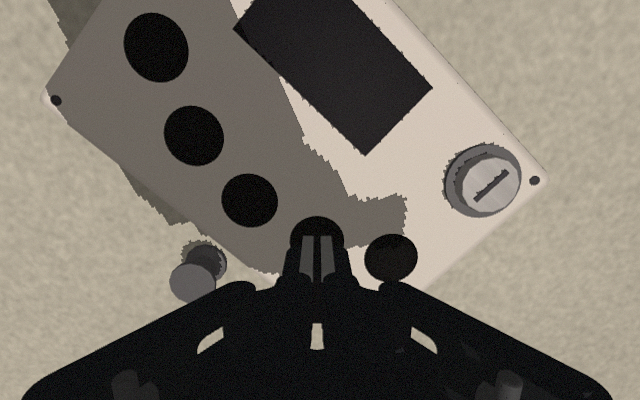

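The unit hasn't moved (the pad centroids are unchanged), and pad 2 is centred under the tips at (317,237). Pressing pad 2.

Request:
{"method": "arm_command", "body": {
  "rows": [
    {"hand":-1,"x":0,"y":0,"z":0.004,"wx":0,"wy":0,"wz":0},
    {"hand":-1,"x":0,"y":0,"z":0.003,"wx":0,"wy":0,"wz":0},
    {"hand":-1,"x":0,"y":0,"z":0.003,"wx":0,"wy":0,"wz":0},
    {"hand":-1,"x":0,"y":0,"z":0.002,"wx":0,"wy":0,"wz":0},
    {"hand":-1,"x":0,"y":0,"z":0.001,"wx":0,"wy":0,"wz":0}
  ]
}}

```text
t: 6.55
tcp_pos: [0.63, 0.0156, 0.2161]
eef_rot: [-2.633, -1.714, -0.0]
ft_force: [-1.2, 0.6, 2.6]
width: -0.0003
```

Request:
{"method": "arm_command", "body": {
  "rows": [
    {"hand":-1,"x":0,"y":0,"z":0,"wx":0,"wy":0,"wz":0},
    {"hand":-1,"x":0,"y":0,"z":0,"wx":0,"wy":0,"wz":0}
  ]
}}

```text
t: 6.75
tcp_pos: [0.63, 0.0156, 0.2164]
eef_rot: [-2.633, -1.714, -0.0]
ft_force: [-1.3, 1.3, 2.2]
width: 0.0004
```

```bash
cat > avg.py <<'E'
from h import *
L=[]
for n in ("wrist","scene","scene","scene"):
    p,d=camera(n); s=monitor.state(); L.append(s["ft_force"])
im=cv2.cvtColor(p,cv2.COLOR_RGB2BGR)
print(np.mean(L,0).round(2),s["tcp_pos"].round(4))
print([(float(a),float(b)) for a,b,c in blobs(im,(265,165,390,255),60,20,200)])
E
python3 avg.py; python3 go.py 3 .056
```

```text
[-0.87  0.82  1.98] [0.6299 0.0156 0.2163]
[(297.0, 193.3), (352.8, 222.0), (302.9, 246.4)]
t 6.95 tip [0.6299 0.0157 0.0433] f [-1.43  1.01  2.2 ] v 0.0012 tilt z [-0.e+00  3.e-04 -1.e+00]
shift tool mm [-34.7 -22.5 -12.7]
```

Pad 2 is pressed about 2.7 mm at about 2 N. On to pad 3.

Request:
{"method": "arm_command", "body": {
  "rows": [
    {"hand":-1,"x":0,"y":0,"z":-0.006,"wx":0,"wy":0,"wz":0},
    {"hand":-1,"x":0,"y":0,"z":-0.007,"wx":0,"wy":0,"wz":0},
    {"hand":-1,"x":-0.012,"y":-0.0076,"z":0,"wx":0,"wy":0,"wz":0},
    {"hand":-1,"x":-0.012,"y":-0.0076,"z":0,"wx":0,"wy":0,"wz":0},
    {"hand":-1,"x":-0.0112,"y":-0.0076,"z":0,"wx":0,"wy":0,"wz":0}
  ]
}}

```text
t: 7.45
tcp_pos: [0.5947, -0.0079, 0.2298]
eef_rot: [2.632, 1.713, 0.001]
ft_force: [0.6, 1.5, 0.8]
width: 0.0001
```

Request:
{"method": "arm_command", "body": {
  "rows": [
    {"hand":-1,"x":0,"y":0,"z":0,"wx":0,"wy":0,"wz":0},
    {"hand":-1,"x":0,"y":0,"z":0,"wx":0,"wy":0,"wz":0},
    {"hand":-1,"x":0,"y":0,"z":0,"wx":0,"wy":0,"wz":0}
  ]
}}

```text
t: 7.75
tcp_pos: [0.5956, -0.0073, 0.2296]
eef_rot: [2.632, 1.714, 0.002]
ft_force: [-0.0, 0.0, -0.0]
width: -0.0002
```

```bash
python3 go.py 3 .0428
python3 - <<'E'
from h import *
p,d=camera("wrist"); im=cv2.cvtColor(p,cv2.COLOR_RGB2BGR); cv2.imwrite(f"pics/wrist6.png",im)
E
```

```text
t 7.75 tip [ 0.5959 -0.0073  0.0566] f [-0.02  0.   -0.02] v 0.0041 tilt z [ 0.0013 -0.     -1.    ]
shift tool mm [ 0.  -0.7 13.8]
```

View pics/wrist6.png

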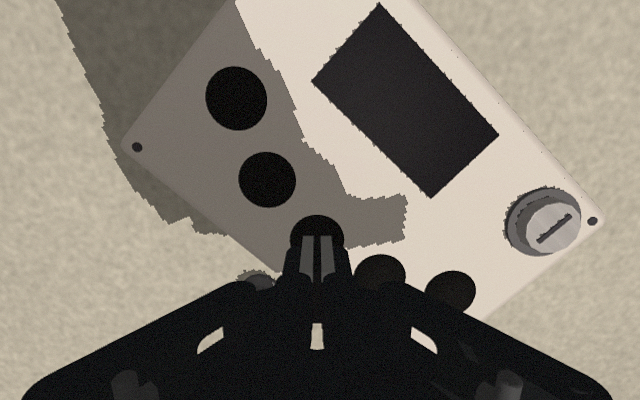

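Pad 3 is centred under the tips at (317,236). The spool's top is 28 mm high, well below the gripper body. Pressing.

Request:
{"method": "arm_command", "body": {
  "rows": [
    {"hand":-1,"x":0,"y":-0.0003,"z":0.004,"wx":0,"wy":0,"wz":0},
    {"hand":-1,"x":0,"y":0,"z":0.003,"wx":0,"wy":0,"wz":0},
    {"hand":-1,"x":0,"y":0,"z":0.003,"wx":0,"wy":0,"wz":0},
    {"hand":-1,"x":0,"y":0,"z":0.002,"wx":0,"wy":0,"wz":0},
    {"hand":-1,"x":0,"y":0,"z":0.0012,"wx":0,"wy":0,"wz":0}
  ]
}}

```text
t: 8.3
tcp_pos: [0.5946, -0.0072, 0.2159]
eef_rot: [-2.633, -1.714, -0.0]
ft_force: [-1.4, 0.4, 3.2]
width: 0.0002
```

Request:
{"method": "arm_command", "body": {
  "rows": [
    {"hand":-1,"x":0,"y":0,"z":0,"wx":0,"wy":0,"wz":0},
    {"hand":-1,"x":0,"y":0,"z":0,"wx":0,"wy":0,"wz":0}
  ]
}}

```text
t: 8.5
tcp_pos: [0.5946, -0.0072, 0.2162]
eef_rot: [-2.633, -1.714, -0.0]
ft_force: [0.2, 0.8, 1.7]
width: -0.0004
```

```bash
python3 avg.py; python3 go.py 4 .056
```

```text
[-0.99  1.35  1.98] [ 0.5946 -0.0072  0.2161]
[(317.0, 165.7), (334.4, 221.0), (352.9, 222.2), (302.8, 246.3)]
t 8.7 tip [ 0.5946 -0.0072  0.0431] f [-0.47  1.23  2.14] v 0.0033 tilt z [ 1.e-04  3.e-04 -1.e+00]
shift tool mm [-24.6 -32.4 -12.9]
```

Pad 3 is pressed about 2.9 mm at about 2 N, and the unit is still in place. On to pad 4.

Request:
{"method": "arm_command", "body": {
  "rows": [
    {"hand":-1,"x":0,"y":0,"z":-0.006,"wx":0,"wy":0,"wz":0},
    {"hand":-1,"x":0,"y":0,"z":-0.007,"wx":0,"wy":0,"wz":0},
    {"hand":-1,"x":-0.0083,"y":-0.011,"z":0,"wx":0,"wy":0,"wz":0},
    {"hand":-1,"x":-0.0083,"y":-0.011,"z":0,"wx":0,"wy":0,"wz":0},
    {"hand":-1,"x":-0.0083,"y":-0.011,"z":0,"wx":0,"wy":0,"wz":0}
  ]
}}

```text
t: 9.2
tcp_pos: [0.5541, -0.017, 0.2295]
eef_rot: [2.632, 1.713, 0.0]
ft_force: [-0.8, 0.3, 0.6]
width: -0.0003
```

Request:
{"method": "arm_command", "body": {
  "rows": [
    {"hand":-1,"x":0,"y":0,"z":0,"wx":0,"wy":0,"wz":0},
    {"hand":-1,"x":0,"y":0,"z":0,"wx":0,"wy":0,"wz":0},
    {"hand":-1,"x":0,"y":0,"z":0,"wx":0,"wy":0,"wz":0}
  ]
}}

```text
t: 9.5
tcp_pos: [0.5552, -0.0168, 0.2294]
eef_rot: [2.632, 1.713, 0.002]
ft_force: [0.1, 0.7, -0.1]
width: -0.0001
```

```bash
python3 go.py 4 .0428
python3 - <<'E'
from h import *
p,d=camera("wrist"); im=cv2.cvtColor(p,cv2.COLOR_RGB2BGR); cv2.imwrite(f"pics/wrist7.png",im)
E
```

```text
t 9.5 tip [ 0.5555 -0.0168  0.0564] f [ 0.13  0.7  -0.08] v 0.0043 tilt z [ 1.4e-03 -1.0e-04 -1.0e+00]
shift tool mm [ 0.1 -0.6 13.6]
```

View pics/wrist7.png

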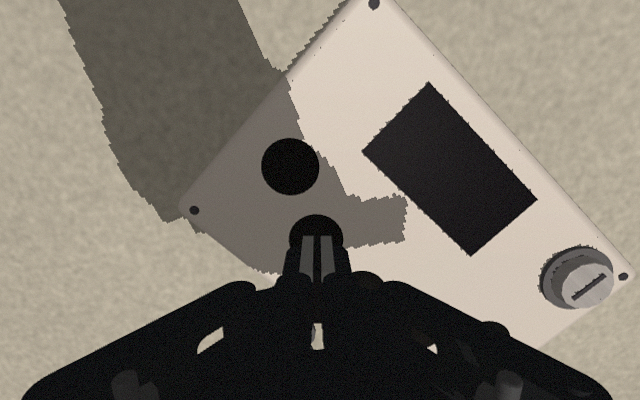

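Pad 4 is centred under the tips at (316,236). Pressing.

Request:
{"method": "arm_command", "body": {
  "rows": [
    {"hand":-1,"x":0,"y":0,"z":0.004,"wx":0,"wy":0,"wz":0},
    {"hand":-1,"x":0,"y":0,"z":0.003,"wx":0,"wy":0,"wz":0},
    {"hand":-1,"x":0,"y":0,"z":0.003,"wx":0,"wy":0,"wz":0},
    {"hand":-1,"x":0,"y":0,"z":0.002,"wx":0,"wy":0,"wz":0},
    {"hand":-1,"x":0,"y":0,"z":0.001,"wx":0,"wy":0,"wz":0}
  ]
}}

```text
t: 10.05
tcp_pos: [0.5545, -0.0167, 0.2159]
eef_rot: [-2.633, -1.714, -0.0]
ft_force: [-0.8, 0.4, 2.3]
width: 0.0005
```

Request:
{"method": "arm_command", "body": {
  "rows": [
    {"hand":-1,"x":0,"y":0,"z":0,"wx":0,"wy":0,"wz":0},
    {"hand":-1,"x":0,"y":0,"z":0,"wx":0,"wy":0,"wz":0}
  ]
}}

```text
t: 10.25
tcp_pos: [0.5544, -0.0167, 0.2162]
eef_rot: [-2.633, -1.714, -0.001]
ft_force: [-0.9, 0.2, 3.3]
width: 0.0005
```

```bash
python3 avg.py; python3 go.py 5 .056
```

```text
[-0.55  0.75  1.57] [ 0.5544 -0.0167  0.2161]
[(317.6, 215.1), (334.4, 221.0), (352.9, 222.3), (302.8, 246.3)]
t 10.45 tip [ 0.5545 -0.0167  0.0431] f [-0.38  0.88  1.25] v 0.0015 tilt z [ 2.e-04  2.e-04 -1.e+00]
shift tool mm [-13.6 -39.3 -12.9]
```

Pad 4 is pressed about 2.9 mm, with noisy readings averaging about 2 N. On to pad 5.

Request:
{"method": "arm_command", "body": {
  "rows": [
    {"hand":-1,"x":0,"y":0,"z":-0.006,"wx":0,"wy":0,"wz":0},
    {"hand":-1,"x":0,"y":0,"z":-0.007,"wx":0,"wy":0,"wz":0},
    {"hand":-1,"x":-0.0046,"y":-0.0133,"z":0,"wx":0,"wy":0,"wz":0},
    {"hand":-1,"x":-0.0046,"y":-0.0133,"z":0,"wx":0,"wy":0,"wz":0},
    {"hand":-1,"x":-0.0046,"y":-0.0133,"z":0,"wx":0,"wy":0,"wz":0}
  ]
}}

```text
t: 10.95
tcp_pos: [0.5119, -0.0132, 0.2295]
eef_rot: [2.633, 1.714, 0.0]
ft_force: [0.1, -0.9, 0.6]
width: -0.0
```

Request:
{"method": "arm_command", "body": {
  "rows": [
    {"hand":-1,"x":0,"y":0,"z":0,"wx":0,"wy":0,"wz":0},
    {"hand":-1,"x":0,"y":0,"z":0,"wx":0,"wy":0,"wz":0},
    {"hand":-1,"x":0,"y":0,"z":0,"wx":0,"wy":0,"wz":0}
  ]
}}

```text
t: 11.25
tcp_pos: [0.5132, -0.0134, 0.2294]
eef_rot: [2.632, 1.713, 0.002]
ft_force: [-0.1, 0.5, -0.3]
width: 0.0002
```

```bash
python3 go.py 5 .0428
python3 - <<'E'
from h import *
p,d=camera("wrist"); im=cv2.cvtColor(p,cv2.COLOR_RGB2BGR); cv2.imwrite(f"pics/wrist8.png",im)
E
```

```text
t 11.25 tip [ 0.5135 -0.0134  0.0564] f [-0.07  0.55 -0.28] v 0.0056 tilt z [ 1.5e-03 -2.0e-04 -1.0e+00]
shift tool mm [-0.  -0.6 13.6]
```

View pics/wrist8.png

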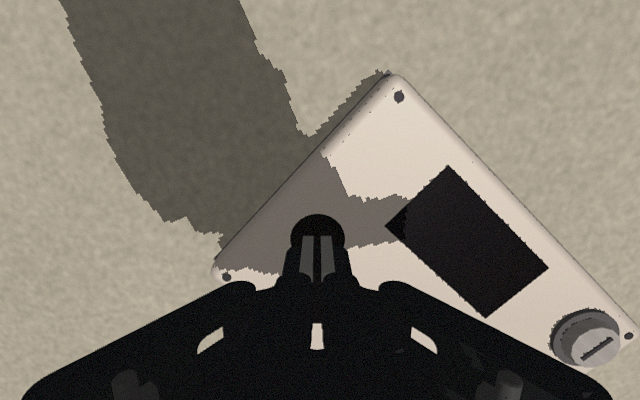

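Pad 5 is centred under the tips at (317,236). Pressing and holding.

Request:
{"method": "arm_command", "body": {
  "rows": [
    {"hand":-1,"x":0,"y":0,"z":0.004,"wx":0,"wy":0,"wz":0},
    {"hand":-1,"x":0,"y":0,"z":0.003,"wx":0,"wy":0,"wz":0},
    {"hand":-1,"x":0,"y":0,"z":0.003,"wx":0,"wy":0,"wz":0},
    {"hand":-1,"x":0,"y":0,"z":0.002,"wx":0,"wy":0,"wz":0},
    {"hand":-1,"x":0,"y":0,"z":0.001,"wx":0,"wy":0,"wz":0}
  ]
}}

```text
t: 11.8
tcp_pos: [0.5124, -0.0132, 0.2159]
eef_rot: [-2.633, -1.714, -0.0]
ft_force: [-0.2, -0.1, 3.2]
width: -0.0002
```

Request:
{"method": "arm_command", "body": {
  "rows": [
    {"hand":-1,"x":0,"y":0,"z":0,"wx":0,"wy":0,"wz":0},
    {"hand":-1,"x":0,"y":0,"z":0,"wx":0,"wy":0,"wz":0},
    {"hand":-1,"x":0,"y":0,"z":0,"wx":0,"wy":0,"wz":0},
    {"hand":-1,"x":0,"y":0,"z":0,"wx":0,"wy":0,"wz":0}
  ]
}}

```text
t: 12.2
tcp_pos: [0.5124, -0.0132, 0.2162]
eef_rot: [2.633, 1.714, 0.001]
ft_force: [-0.3, 0.1, 2.5]
width: -0.0003
```

```bash
python3 avg.py; python3 avg.py
python3 - <<'E'
from h import *
p,d=camera("scene"); im=cv2.cvtColor(p,cv2.COLOR_RGB2BGR)[130:260,260:400]; cv2.imwrite("pics/s9.png",cv2.resize(im,None,fx=4,fy=4,interpolation=2))
E
```

```text
[-0.25 -0.17  2.55] [ 0.5124 -0.0132  0.2161]
[(304.8, 205.5), (317.6, 215.1), (334.4, 221.0), (352.9, 222.2), (302.6, 246.2)]
[0.22 0.02 1.87] [ 0.5124 -0.0132  0.216 ]
[(304.8, 205.4), (317.6, 215.2), (334.4, 221.0), (352.9, 222.3), (303.0, 246.4)]
```

View pics/s9.png

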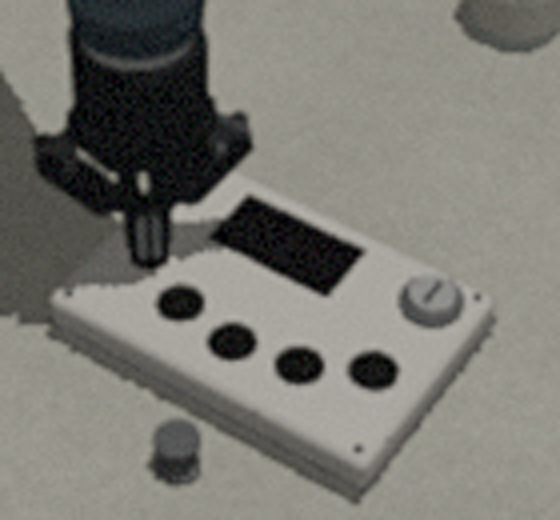

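The fingertips hold pad 5 at (150,258) in the crop. Pads 1 to 4 are free, and the unit and spool are where they started. Handing in.

```bash
python3 -c "
from bench import manip
print(manip.hand_in())"
```

```text
the job is handed in; nothing more can be done
None
```

I pressed pads 1 to 5 in order from the dial end with the closed fingertips, lifting clear between pads rather than sliding from one to the next. I handed in at about 12.7 s, still holding pad 5.

- **Press depth and force:** each pad went down about 2.7–3.3 mm, judged from the fingertip height. The force averaged about 2–2.5 N, which fits the spring figures, but single readings were noisy, from about 1.3 to 3.3 N. Pad 4's four-reading average was lowest at 1.6 N, although its depth was about 2.9 mm.
- **Last check:** pad 5 was held about 3 mm down at about 2.2 N. Pads 1 to 4 looked free. In the scene camera, pads 1 to 4 and the spool stayed within about 0.3 px of where they started, so the unit had not visibly moved.
- **Disagreement:** the cameras' estimates of the pad positions differed by up to about 5 mm, so I aimed at a blend of them. The wrist view before each press showed the pad centred sideways under the tips; front to back, the fingers hid it.

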